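# Bring the dish under the bench magnifier on a locking stage

### The arm

A 6-joint arm with a two-finger parallel gripper is mounted at the origin on a cart in front of the work surface, level with it; the furniture and walls round the work are solid. World frame = base frame: x ahead of the robot, y to its left, z up, the work surface at z = 0. Lengths are in m, angles in rad, forces in N, time in s.
With the tool pointing down it reaches from about 0.4 to 0.825 m from the base axis. Payload 7 kg.
Tool frame: the origin (TCP) lies midway between the tips of the shut fingers; the grasp point (between the pads) lies 19 mm behind it; z points along the fingers, y is the line along which they close (so a half turn about z gives the same grasp; the last joint's range is limited). The gripper opens to 88 mm and grips with 3 to 60 N. Pads are 19 mm wide; open, the fingers measure 130 mm over their backs; the gripper's body (78 mm by 193 mm) begins 47 mm behind the grasp point.
Start: joints at [-0.834, 0.359, 0.012, 0, -1.224, -0.288], TCP at [0.293, -0.608, 0.227] pointing down, gripper open.
Joint ranges: [-3.07, 3.07], [-1.43, 2.12], [-1.02, 1.25], [-3.03, 1.67], [-3.05, -0], [-3.03, 3.03]. Speed limits (rad/s): [2.39, 2.39, 3.01, 3.14, 3.14, 3.14].

### API

Orientations are given as [roll, pitch, yaw] about the fixed x, y, z axes, in that order (R = Rz(yaw) Ry(pitch) Rx(roll)).
In Python, from station import arm, grab_frame, camera_params, spot_in gives the robot as it stands.
- The arm moves only by the shell command python3 -m jog 'ROWS' [FORCE]. ROWS is JSON, a list that holds one entry, the list of rows, each a list of 7 numbers: the shift along the tool's x, y, z in mm, then the turn, a rotation vector about the tool's x, y, z in rad, then the finger opening in mm, from 0 to 87.6. In form: [[[x, y, z, wx, wy, wz, fingers], ...]]. A call has 1 to 20 rows; each row is the pose to reach, as a shift and turn from the pose commanded when the call began, along the tool's axes at that moment; what a row does not reach only later rows make up. A row lasts 1/8 s, in which the tool goes at most 62.5 mm and 10.7 degrees, less where a joint would pass 70% of its speed; a pose out of reach is approached as far as the arm can. A call with a gripper value outside its range is refused whole. The fingers move at their own pace and stop on an object; FORCE is the grip in N (left out, the last holds). Time passes only in rows, so rows that repeat a pose let the fingers close. It gives the time, the measured TCP pose, the force, the opening and the grip force at its end, in the units of the state.
- arm.get_state(): the state, without advancing time (a new reading comes with each control period).
- grab_frame(name): name is "side" or "top"; returns (picture, depth): 420x560x3 uint8, blue, green, red; 420x560 float32, m along the optical axis (not along the pixel's ray), 0 where there is no reading.
- camera_params(name): a dict with "mtx" (3x3 intrinsics, pixels), "R" (3x3) and "t" (3): a world point X has camera coordinates R X + t. Camera axes: x right, y down, z forward; pixel columns grow to the right and rows downward; lengths in m; the calibration is good to about 2 mm. A picture is of the moment at which its call begins. camera_params takes no time and is no camera call.
- arm.job_done(): hands the job in; it is judged then, once.
Trained networks look in the newest picture that a camera, given by its name, has taken for a name from the list of things; names that differ only in an ending like _2 or _b are one class to them, and where a whole thing is asked for, a point or a joint stands for the part that bears it (a point fixed in the world has none). Each returns a list of dicts, best first, with "confidence" (0 to 1); they miss things now and then, are a little off and sometimes report something else, mostly with a low value. They report only what shows in the picture. A call takes as long as a camera call.
- spot_in(query, camera): "uv" ([column, row] in pixels, amid what is visible of it).
The state is a dict: "t": time; "q": joint angles; "qd": joint speeds; "joint_efforts": joint torques, N m; "eef_pos": TCP position; "ee_rot": TCP orientation; "force": force on the tool from outside, world axes, zero at the start; "moment": the same for the moment, N m; "width": finger opening in m; "gripper_force": force on a finger pad.
Only numpy, scipy, OpenCV 4.12 (cv2) and the standard library are available. Lean on these libraries where they do the work, as an engineer would, in place of code of your own. Each camera call takes 0.05 s, during which the arm holds its last target. There are 200 camera calls.

### The job

The brass dish on its engraving board is fixed to the sliding stage of the grey bench stand and is due for inspection. With the fingertips press down the stage's round black locking button, which lies between two upright cheeks, keep it down while you slide the stage sideways fully home to its stop under the magnifier (mounted at the left or the right end), then take the fingers off so that the button pops up and locks the stage there. Nothing is to be grasped or lifted: do not force the stage, do not touch the magnifier, and do not disturb the tools and dishes lying around.

Things in the scene. Friction and masses are not known exactly. Their poses are not given: they have to be found in the camera images.
- stand: Fixed grey bench stand, 175 x 336 mm, with two guide rods and end blocks 46 mm high; stage, button and board ride on it. Origin on the table under the middle of the rods; x points away from the robot (yaw within 0.25 rad), y along the rods to the left. At 88 mm behind and 84 mm to either side of the origin is a post socket: the magnifier is in one, a low plug in the other.
- stage (a joint): Sliding stage (124 x 120 mm plate, top 48 mm above the table, board and dish on it up to 86 mm). 0 mid-rods, grows along the stand's +y; stops at -0.084 and +0.084 m; starts within 0.035 of 0. Slides with 1 to 2 N drag while the button is down and stays where left; with the button up a tooth locks it in the nearest notch of a rack (10.5 mm apart, 2 mm play each way); the stops are notches.
- lock_button (a joint): Locking button: 0 when up (stage locked), grows as it is pressed straight down, 0.009 m fully down. A spring pushes it up: about 5 N to start, about 8 N fully down. The stage is free once it is 0.004 m or more down. Let go between two notches it stays 0.003 m down on the rack until it drops into the next.
- button_top (a point): Middle of the top of the round black button (33 mm wide, top 65 mm above the table when up; sinks with it), 125 mm on the robot's side of the stand's origin line. Two upright cheeks of the stage flank it along the rods: 54 mm apart inside, 50 mm long, 8 mm thick, tops 72 mm above the table. Fingers on the button may drag the stage or push on a cheek. The board's edge is 67 mm behind this point.
- work (a point): Middle of the stage's top plate, under the middle of the brass dish (about 90 mm across) on its dark board 120 mm square. This point is 48 mm above the table and moves with the stage.
- lens (a point): Centre of the magnifier's horizontal round lens in its black frame (80 mm across, 166 mm above the table). With the stage home at the stop on this side, the middle of the dish is exactly below it. At that stop the button's centre is 127 mm on the robot's side of the lens centre.
- magnifier: The magnifier: upright steel post 12 mm thick and 155 mm long, black cross clamp, boom towards the robot, round lens. Fixed. Origin at the foot of the post, 31 mm above the table, in the left or right socket of the stand. Axes like the stand's; the lens is 86 mm on the robot's side of the post.
- hammer: Bystander: chasing hammer, 206 mm long, to the right of the stand, 70 mm high at the head. Origin under its middle.
- dividers: Bystander: steel dividers lying flat, 129 x 48 x 10 mm, in front of the stand. Origin under their middle.
- powder_box: Bystander: round brass box, 65 mm across, 42 mm high, to the left of the stand. Origin under its middle.
- graver_cup: Bystander: black tin with gravers, 60 mm across, 80 mm high, to the left of the stand. Origin under its middle.
- brush: Bystander: wooden polishing brush, 111 x 34 x 16 mm, in front of the stand on the left. Origin under its middle.
- small_dish: Bystander: single brass dish, 82 mm across, 13 mm high, in front of the stand on the right. Origin under its middle.

How it is judged:
On the way, in this order (a step that is already met when the one before it is completed fails the run):
1. the locking button is pressed while the stage still stands away from the magnifier (value of joint lock_button above 0.0035 m and horizontal distance between work and lens above 0.03 m), for 0.1 s.
2. the stage is home under the magnifier with the button still held down (value of joint lock_button above 0.003 m and horizontal distance between work and lens below 0.004 m), for 0.1 s.
At the end, for the whole second after the job is handed in: The stage is home at its stop under the magnifier (dish centre within 4 mm of the lens axis), the button is up (less than 1 mm down) and the stage is locked and at rest (horizontal distance between work and lens below 0.004 m and value of joint lock_button below 0.001 m and velocity of joint stage between -0.005 and 0.005 m/s); the robot touches nothing.
It fails at once if the button came up while the stage was on its way (more than 10 mm from its start and more than 8 mm short of the stop) (distance of work from where it was at the start of the episode above 0.01 m and horizontal distance between work and lens above 0.008 m and value of joint lock_button below 0.001 m).
It fails at once if the stand was forced (more than 45 N from the fingers or arm) (contact force between any of the fingers, the arm and stand above 45 N).
It fails at once if the magnifier was touched (more than 1 N) (contact force between any of the fingers, the arm and magnifier above 1 N).
It fails at once if a tool or dish lying around was moved by more than 15 mm or lifted (distance of any of hammer, dividers, powder_box, graver_cup, brush, small_dish from where it was at the start of the episode above 0.015 m).
It also fails if it takes over 38 s, if anything falls off the work surface, if the arm or the gripper's body presses on something with over 40 N, if the wrist force passes 120 N, or if a joint passes its speed limit or range.

## Working session

There is one attempt and no reset: what is moved stays moved. The work goes in short steps, Python scripts to look and compute and a shell command to move; the robot and the scene stay as the last step left them, time stands still between calls to the robot, and variables do not carry over. Pictures are saved under pics/ and viewed, at most 10 in all, crops included, and the job is handed in when it is done.

```bash
mkdir -p pics; cat > h.py <<'E'
import numpy as np, cv2
from station import arm, grab_frame, camera_params, spot_in
def world(cam,uv,depth=None,z=None):
    p=camera_params(cam);K,R,t=np.array(p["mtx"]),np.array(p["R"]),np.array(p["t"]).ravel()
    r=np.linalg.inv(K)@[uv[0],uv[1],1.]
    if z is None: return R.T@(r*depth-t)
    c=-R.T@t; d=R.T@r
    return c+d*(z-c[2])/d[2]
E
python3 - <<'E'
from h import *
for c in("side","top"):
    im,d=grab_frame(c);cv2.imwrite(f"pics/{c}0.png",im);np.save(f"{c}0.npy",d)
    for q in("lock_button","work","lens","magnifier","stand"):
        for s in spot_in(q,c)[:2]:
            u,v=map(int,s["uv"]); print(c,q,s["uv"],round(s["confidence"],2),np.round(world(c,s["uv"],d[v,u]),3))
s=arm.get_state();print(s["t"],s["eef_pos"],s["ee_rot"],s["width"],s["force"])
E
```

```text
side lock_button [273.0, 299.5] 0.7 [0.422 0.179 0.014]
side lock_button [264.8, 177.1] 0.23 [ 0.601 -0.067  0.167]
side work [256.7, 236.1] 0.79 [0.553 0.049 0.063]
side lens [268.2, 176.0] 0.89 [ 0.595 -0.074  0.169]
side lens [285.1, 243.6] 0.45 [0.476 0.036 0.061]
side magnifier [268.4, 175.6] 0.59 [ 0.597 -0.079  0.167]
side magnifier [257.7, 233.8] 0.16 [0.558 0.037 0.061]
side stand [253.8, 237.6] 0.9 [0.556 0.057 0.062]
top lock_button [315.1, 181.0] 0.69 [ 0.586 -0.084  0.17 ]
top lock_button [255.8, 237.3] 0.54 [0.477 0.04  0.067]
top work [264.9, 197.9] 0.84 [0.567 0.023 0.075]
top lens [314.4, 183.1] 0.88 [ 0.58  -0.083  0.173]
top lens [267.8, 197.1] 0.35 [0.57  0.016 0.074]
top magnifier [315.8, 179.3] 0.58 [ 0.589 -0.086  0.172]
top stand [267.5, 197.2] 0.69 [0.569 0.017 0.074]
top stand [181.8, 181.2] 0.52 [ 0.619  0.229 -0.001]
0.6 [ 0.29282094 -0.60811703  0.22655584] [ 3.14155838e+00  4.26786080e-05 -2.69284589e+00] 0.0876772866376775 [0.0475774  0.61282322 0.78047642]
```

View pics/top0.png

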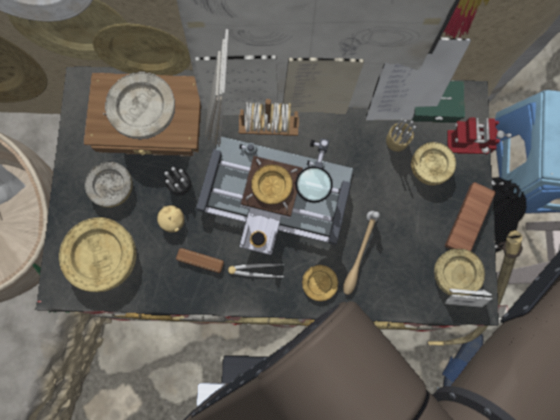

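View pics/side0.png

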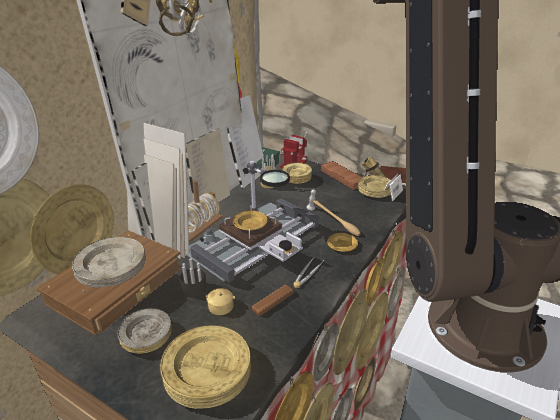

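The top view shows the magnifier at the stand's right end, with the lens at (315,184). The button is at about (259,240) between the white cheeks, and the dish is at (272,185). Next I'll refine these positions on an enlarged crop.

```bash
python3 - <<'E'
from h import *
im=cv2.imread("pics/top0.png");d=np.load("top0.npy")
c=cv2.resize(im[130:260,190:360],None,fx=4.5,fy=4.5,interpolation=cv2.INTER_CUBIC);cv2.imwrite("pics/crop0.png",c)
# black blob near button
g=cv2.cvtColor(im,cv2.COLOR_BGR2GRAY)
m=np.zeros_like(g);m[228:252,246:272]=1
ys,xs=np.where((g<60)&(m>0));print("blob",len(xs),xs.mean(),ys.mean(),xs.min(),xs.max(),ys.min(),ys.max())
# point cloud heights
p=camera_params("top");K,R,t=np.array(p["mtx"]),np.array(p["R"]),np.array(p["t"]).ravel()
v,u=np.mgrid[0:420,0:560];r=np.stack([(u-K[0,2])/K[0,0],(v-K[1,2])/K[1,1],np.ones_like(u)],-1)*d[...,None]
X=(r-t)@R
reg=np.zeros(d.shape,bool);reg[130:260,190:360]=1
def st(n,k):
    P=X[k&reg];print(n,len(P),P.mean(0).round(4),cv2.minAreaRect(P[:,:2].astype(np.float32)*1000))
print("cam",-R.T@t)
sub=X[...,2]
st("lens",(sub>.155)&(sub<.18)&(np.hypot(X[...,0]-.585,X[...,1]+.084)<.055))
st("board",(sub>.056)&(sub<.1)&(X[...,0]>.5)&(X[...,1]>-.045))
st("btn",(sub>.058)&(sub<.075)&(X[...,0]<.49))
st("stand",(sub>.015)&(sub<.1)&(X[...,0]>.4)&(X[...,1]>-.2))
for q in("lock_button","lens","work"):
  pass
E
```

```text
blob 122 257.72131147540983 238.9016393442623 251 264 233 251
cam [ 0.28845584 -0.01045558  1.26563782]
lens 1170 [ 0.5812 -0.0817  0.1698] ((582.327392578125, -84.27991485595703), (79.2879409790039, 87.01336669921875), 39.0252799987793)
board 2650 [0.6038 0.0194 0.0677] ((617.853271484375, 78.7533187866211), (234.6143341064453, 247.83518981933594), 2.3352136611938477)
btn 277 [0.4737 0.034  0.0669] ((474.5520324707031, 34.98406982421875), (71.53063201904297, 44.251373291015625), 78.67332458496094)
stand 7735 [0.5805 0.0222 0.0482] ((592.6373901367188, 5.8722076416015625), (320.1002502441406, 398.5784606933594), 2.7137279510498047)
```

View pics/crop0.png

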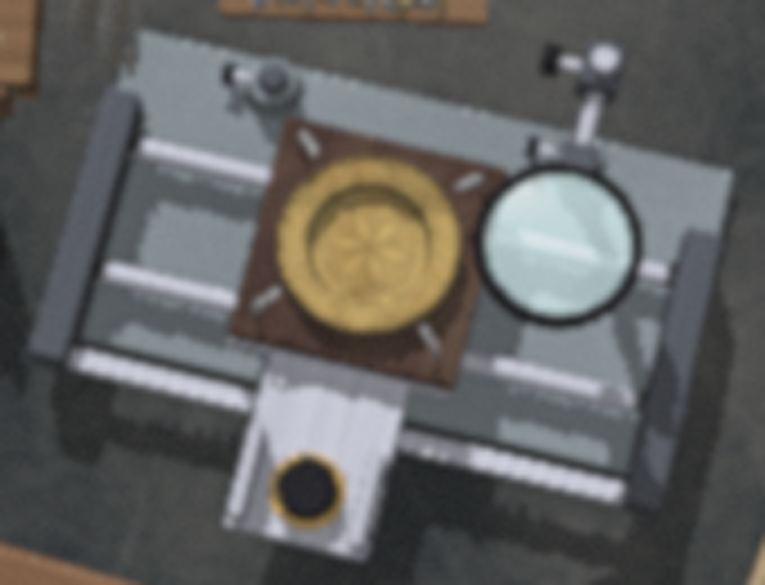

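```bash
python3 - <<'E'
from h import *
f=lambda x,y,z:world("top",(x/4.5-.4+190,y/4.5-.4+130),z=z)
b=f(306,487,.065);l=f(560,245,.166);w=f(369,245,.084)
print("b",b,"l",l,"w",w)
for a,c,z in(((75,360),(625,490),.04),((145,30),(733,170),.03),((140,148),(640,275),.04),((105,270),(630,398),.04)):
    A,B=f(*a,z),f(*c,z);D=A-B;print("yaw",np.arctan2(-D[0],D[1]),np.hypot(*D[:2]))
D=w-b;print("yaw from b-w",np.arctan2(D[1],D[0]),np.hypot(*D[:2]))
# from side cam button
print("side btn",world("side",(286,245),z=.065))
for k in("dividers","brush","small_dish","hammer"):
    s=spot_in(k,"top");print(k,world("top",s[0]["uv"],z=.01),s[0]["confidence"]) if s else 0
E
```

```text
b [0.47645794 0.03554681 0.065     ] l [ 0.58000319 -0.08259687  0.166     ] w [0.5981099  0.00845143 0.084     ]
yaw -0.19854370057260792 0.2918501902410276
yaw -0.20619613630047487 0.3237669142573157
yaw -0.21949850240300592 0.27153889610963167
yaw -0.2073334899910601 0.281314887015374
yaw from b-w -0.21915157516723682 0.12463289829376928
side btn [0.46815042 0.0450726  0.065     ]
dividers [0.41253227 0.06323408 0.01      ] 0.55
brush [0.42638638 0.17125287 0.01      ] 0.98
small_dish [ 0.38871796 -0.10678756  0.01      ] 0.66
hammer [ 0.45612019 -0.20191084  0.01      ] 0.59
```

```bash
cat >> h.py <<'E'
from scipy.spatial.transform import Rotation as Ro
def rel(target,yaw_y=None):
    s=arm.get_state();T=Ro.from_euler("xyz",s["ee_rot"])
    print("tool shift mm",(T.inv().apply(np.array(target)-s["eef_pos"])*1000).round(1))
    a=-.21; y=T.apply([0,1,0]); e=np.arctan2(np.cos(a),-np.sin(a))-np.arctan2(y[1],y[0])
    print("turn tool z",-e, "stand x,y in tool",T.inv().apply([np.cos(a),np.sin(a),0]).round(3),T.inv().apply([-np.sin(a),np.cos(a),0]).round(3))
E
python3 -c "
from h import *
rel([.4765,.0355,.15])"
```

```text
tool shift mm [-444.7  500.2   76.6]
turn tool z 0.6587566362830826 stand x,y in tool [-0.791 -0.612  0.   ] [-0.612  0.791 -0.   ]
```

```bash
python3 -m jog '[[[-40,45,0,0,0,0.06,0],[-80,90,0,0,0,0.12,0],[-120,135,0,0,0,0.18,0],[-160,180,0,0,0,0.24,0],[-200,225,0,0,0,0.3,0],[-240,270,0,0,0,0.36,0],[-280,315,0,0,0,0.42,0],[-320,360,0,0,0,0.48,0],[-360,405,0,0,0,0.54,0],[-400,450,0,0,0,0.6,0],[-430,484,20,0,0,0.659,0],[-444.7,500.2,50,0,0,0.659,0],[-444.7,500.2,76.6,0,0,0.659,0],[-444.7,500.2,76.6,0,0,0.659,0],[-444.7,500.2,76.6,0,0,0.659,0]]]'
python3 - <<'E'
from h import *
rel([.4765,.0355,.085]);print(arm.get_state()["force"])
im,d=grab_frame("side");cv2.imwrite("pics/s1.png",cv2.resize(im[160:300,180:380],None,fx=4,fy=4,interpolation=2))
E
```

```text
t: 2.68
eef_pos: [0.4771, 0.0354, 0.151]
ee_rot: [3.141, 0.001, 2.931]
force: [0.5, 0.5, 0.7]
width: 0.0006
gripper_force: 0.0
tool shift mm [ 0.7 -0.1 66. ]
turn tool z -0.00018584115731834494 stand x,y in tool [-1.     0.     0.001] [0. 1. 0.]
[0.50824187 0.4986233  0.74267169]
```

View pics/s1.png

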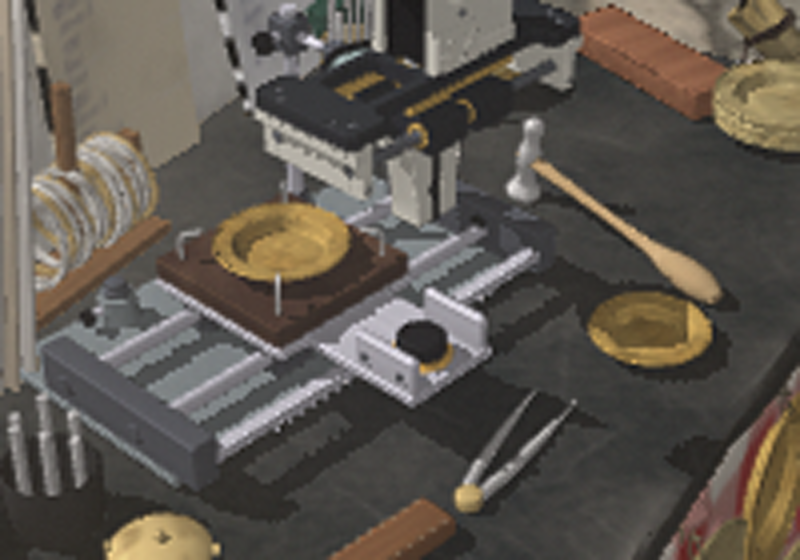

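The fingertips are at crop (432,220), above and in line with the button at crop (422,340). I'll check this against the side camera projection.

```bash
python3 - <<'E'
from h import *
p=camera_params("side");K,R,t=np.array(p["mtx"]),np.array(p["R"]),np.array(p["t"]).ravel()
for X in([.4771,.0354,.151],[.4765,.0355,.065],[.4765,.0355,.075],[.4665,.0355,.065],[.4765,.0455,.065]):
    c=K@(R@X+t);u=c[:2]/c[2];print(u,(u-[180,160]+.4)*4)
d=np.load("side0.npy")
for x,y in((422,325),(422,332),(415,338),(430,338)):
    u=(x/4+179.6,y/4+159.6);print(world("side",u,d[int(round(u[1])),int(round(u[0]))]).round(4),world("side",u,z=.065).round(4))
E
```

```text
[284.959509   212.76114256] [421.43803599 212.64457025]
[285.10191648 242.00491033] [422.00766591 329.61964134]
[285.10765392 238.73868437] [422.03061569 316.55473749]
[288.55590252 243.2402505 ] [435.82361007 334.56100201]
[283.01733877 244.04398273] [413.66935508 337.77593094]
[0.4796 0.0303 0.0642] [0.479  0.0313 0.065 ]
[0.4766 0.0353 0.063 ] [0.4752 0.0376 0.065 ]
[0.4775 0.0423 0.0625] [0.4757 0.0453 0.065 ]
[0.4698 0.037  0.0621] [0.4677 0.0405 0.065 ]
```

```bash
python3 -m jog '[[[0,0.5,40,0,0,0,0],[0,0.5,70,0,0,0,0],[0,0.5,80,0,0,0,0],[0,0.5,84,0,0,0,0],[0,0.5,88,0,0,0,0],[0,0.5,88,0,0,0,0]]]'
```

```text
t: 3.48
eef_pos: [0.4775, 0.0362, 0.063]
ee_rot: [3.141, 0.002, 2.932]
force: [-1.6, -0.5, 5.5]
width: 0.0005
gripper_force: 2.6
```

```bash
python3 -m jog '[[[0,0,4,0,0,0,0],[0,0,6,0,0,0,0],[0,0,7,0,0,0,0],[0,0,7,0,0,0,0]]]'
```

```text
t: 3.98
eef_pos: [0.4776, 0.0362, 0.0563]
ee_rot: [3.141, 0.002, 2.932]
force: [-1.4, -1.2, 7.8]
width: 0.0005
gripper_force: 4.0
```

```bash
python3 -m jog '[[[0,0,1,0,0,0,0],[0,0,1,0,0,0,0],[0,-3,1,0,0,0,0],[0,-7,1,0,0,0,0],[0,-12,1,0,0,0,0],[0,-17,1,0,0,0,0],[0,-22,1,0,0,0,0],[0,-26,1,0,0,0,0],[0,-30,1,0,0,0,0],[0,-30,1,0,0,0,0]]]'
python3 - <<'E'
from h import *
im,d=grab_frame("side");cv2.imwrite("pics/s2.png",cv2.resize(im[160:300,180:380],None,fx=4,fy=4,interpolation=2))
E
```

```text
t: 5.22
eef_pos: [0.4714, 0.0067, 0.0559]
ee_rot: [3.141, 0.002, 2.932]
force: [-2.8, -0.8, 15.2]
width: 0.0004
gripper_force: 7.8
```

View pics/s2.png

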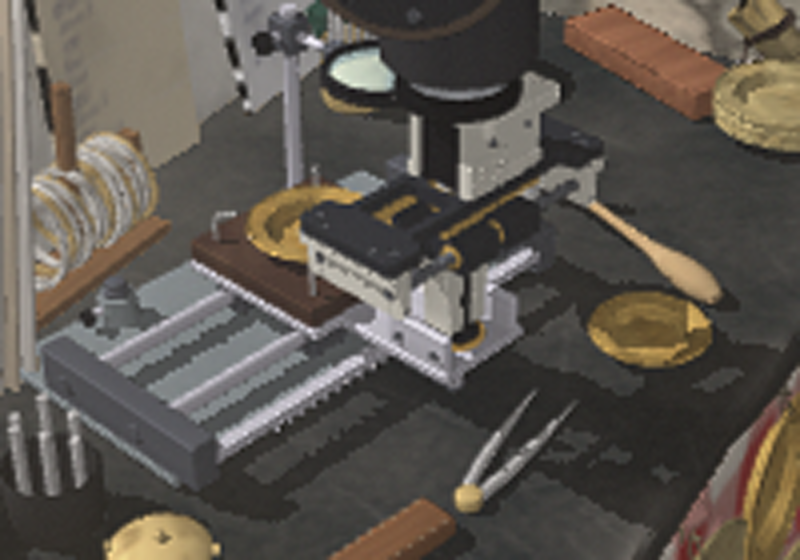

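The side view shows the stage following the fingers: the dish has moved right, and the fingers are on the button between the cheeks. The lens is clear of the wrist.

```bash
python3 -m jog '[[[0,-4,0,0,0,0,0],[0,-9,0,0,0,0,0],[0,-14,0,0,0,0,0],[0,-19,0,0,0,0,0],[0,-24,0,0,0,0,0],[0,-29,0,0,0,0,0],[0,-34,0,0,0,0,0],[0,-39,0,0,0,0,0],[0,-44,0,0,0,0,0],[0,-49,0,0,0,0,0],[0,-53,0,0,0,0,0],[0,-56,0,0,0,0,0],[0,-56,0,0,0,0,0]]]'
python3 - <<'E'
from h import *
im,d=grab_frame("top");cv2.imwrite("pics/t3.png",cv2.resize(im[130:260,190:360],None,fx=4.5,fy=4.5,interpolation=2))
E
```

```text
t: 6.9
eef_pos: [0.4597, -0.0482, 0.0559]
ee_rot: [3.141, 0.003, 2.932]
force: [-3.5, -0.3, 17.1]
width: 0.0006
gripper_force: 8.1
```

View pics/t3.png

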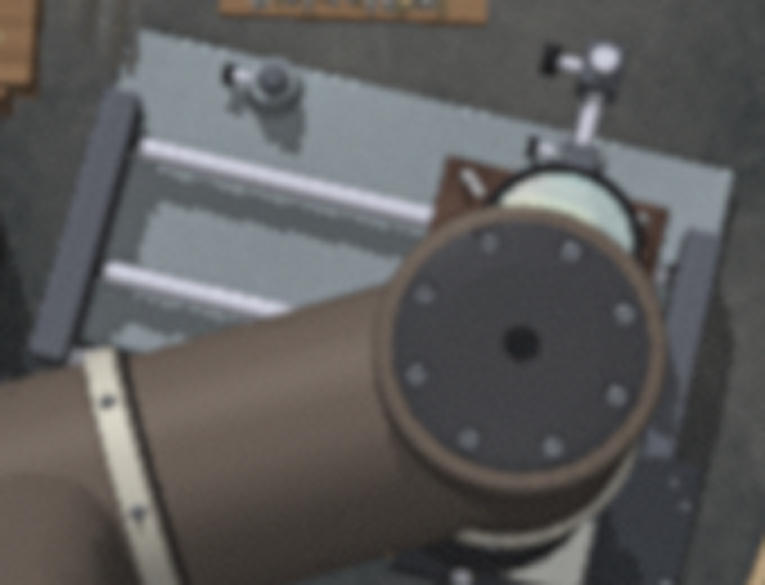

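The board is now almost under the lens, whose visible arc is at crop (565,200). The next moves are small, with a check on the lateral force.

```bash
python3 -m jog '[[[0,-2,0,0,0,0,0],[0,-4,0,0,0,0,0],[0,-6,0,0,0,0,0],[0,-6,0,0,0,0,0]]]'; python3 -m jog '[[[0,-1,0,0,0,0,0],[0,-2,0,0,0,0,0],[0,-2,0,0,0,0,0]]]';python3 -m jog '[[[0,-1,0,0,0,0,0],[0,-2,0,0,0,0,0],[0,-2,0,0,0,0,0]]]'
```

```text
t: 7.45
eef_pos: [0.4585, -0.0539, 0.0559]
ee_rot: [3.141, 0.003, 2.932]
force: [-4.7, 0.4, 16.5]
width: 0.0007
gripper_force: 8.2
t: 7.82
eef_pos: [0.4583, -0.0551, 0.0559]
ee_rot: [3.14, 0.003, 2.932]
force: [-4.9, 6.4, 17.2]
width: 0.0007
gripper_force: 8.2
t: 8.2
eef_pos: [0.4588, -0.0566, 0.056]
ee_rot: [3.139, 0.004, 2.932]
force: [-3.0, 7.1, 12.9]
width: 0.0005
gripper_force: 6.4
```

The lateral force jumped to about 7 N at the predicted home position, so the stage is at its stop. I'll lift straight off.

```bash
python3 -m jog '[[[0,0,-3,0,0,0,0],[0,0,-8,0,0,0,0],[0,0,-14,0,0,0,0],[0,0,-25,0,0,0,0],[0,0,-40,0,0,0,0],[-0,0,-50,0,0,0,0],[60,0,-60,0,0,0,0],[60,0,-60,0,0,0,0]]]'
```

```text
t: 9.2
eef_pos: [0.3945, -0.0457, 0.1145]
ee_rot: [3.141, -0.0, 2.932]
force: [1.3, -0.0, 0.5]
width: -0.0003
gripper_force: 0.0
```

```bash
python3 -m jog '[[[0,0,-40,0,0,0,0],[0,0,-90,0,0,0,0],[0,-50,-110,0,0,0,0],[0,-110,-110,0,0,0,0],[0,-170,-110,0,0,0,0],[0,-230,-110,0,0,0,0],[0,-290,-110,0,0,0,0],[0,-290,-110,0,0,0,0]]]'
python3 - <<'E'
from h import *
im,d=grab_frame("top");cv2.imwrite("pics/t4.png",cv2.resize(im[130:260,190:360],None,fx=4.5,fy=4.5,interpolation=2))
s=spot_in("lock_button","top");print([(x["uv"],world("top",x["uv"],z=.065).round(4),world("top",x["uv"],d[int(x["uv"][1]),int(x["uv"][0])]).round(4)) for x in s])
E
```

```text
t: 10.2
eef_pos: [0.3356, -0.3325, 0.2235]
ee_rot: [-3.141, -0.002, 2.925]
force: [-0.1, 0.1, -0.6]
width: 0.0008
gripper_force: 0.0
[([299.1, 248.9], array([ 0.4547, -0.0589,  0.065 ]), array([ 0.4541, -0.0588,  0.0695]))]
```

View pics/t4.png

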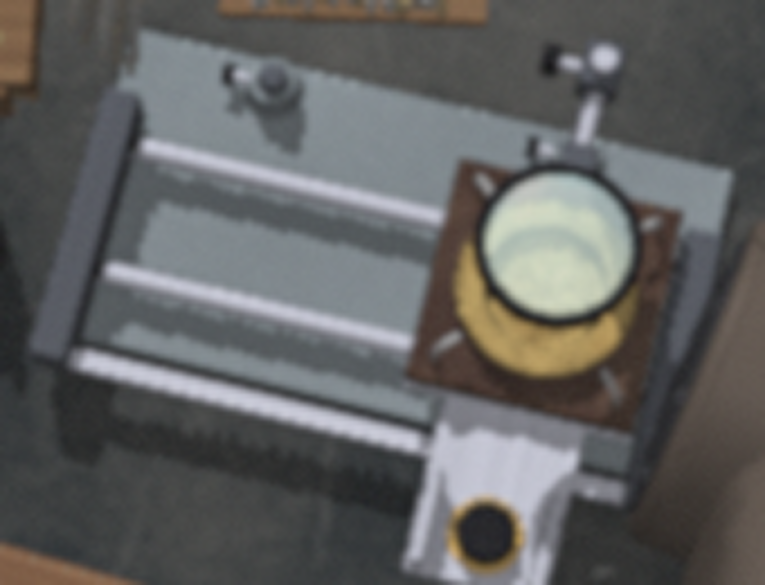

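The stage is home: the dish lies beneath the lens and the button is at crop (486,532). Last check is the button height and travel, before handing in.

```bash
python3 - <<'E'
from h import *
f=lambda x,y,z:world("top",(x/4.5-.4+190,y/4.5-.4+130),z=z)
D=f(486,532,.065)-f(306,487,.065);print("travel",np.hypot(*D[:2]),f(486,532,.065))
im,d=grab_frame("top");d0=np.load("top0.npy")
for D,(x,y) in((d0,(258,238)),(d,(298,248))):
    print("btn z",np.median([world("top",(x+i,y+j),D[y+j,x+i])[2] for i in(-2,-1,0,1,2) for j in(-2,-1,0,1,2)]))
E
```

```text
travel 0.09309720784673393 [ 0.457023   -0.05549918  0.065     ]
btn z 0.06507561831839669
btn z 0.06525867472219153
```

Travel is 93 mm, as predicted, and the button is up at 65 mm.

```bash
python3 -c "
from h import *
print(arm.job_done())"
```

```text
the job is handed in; nothing more can be done
None
```

The stage slid 93 mm to its stop under the magnifier at the right end, the button popped up to its full 65 mm height, the arm is clear, and the job is handed in; no verdict was returned.

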